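# Tip an axle-clamp base plate into its bench dock

### The arm

A 7-joint arm with a two-finger parallel gripper is mounted at the origin on the work surface. World frame = base frame: x ahead of the robot, y to its left, z up, the work surface at z = 0. Lengths are in m, angles in rad, forces in N, time in s.
With the tool pointing down it reaches from about 0.4 to 0.925 m from the base axis. Payload 4.1 kg.
Tool frame: the origin (TCP) lies midway between the tips of the shut fingers; the grasp point (between the pads) lies 19 mm behind it; z points along the fingers, y is the direction in which the jaws open and shut (so a half turn about z gives the same grasp; the last joint's range is limited). The gripper opens to 85 mm and grips with 20 to 120 N. Pads are 22 mm wide; open, the fingers measure 114 mm over their backs; the gripper's body (76 mm by 85 mm) begins 54 mm behind the grasp point. The pads swing forward as they close: fully open they stand 13 mm farther back than shut.
Start: joints at [1.172, 0.398, 0.045, 1.537, -0.019, 1.207, -0.051], TCP at [0.192, -0.621, 0.231] pointing down, gripper open.
Joint ranges: [-2.82, 2.82], [-0.49, 2.23], [-1.37, 1.46], [0, 2.46], [-1.36, 4.5], [0.23, 2], [-2.94, 2.94]. Speed limits (rad/s): [2.57, 2.57, 3.14, 3.14, 3.14, 3.14, 3.14].

### API

Orientations are given as a rotation vector (axis times angle).
In Python, from station import arm gives the robot as it stands.
- The arm moves only by the shell command python3 -m inch 'ROWS' [FORCE]. ROWS is text: rows parted by semicolons, each of 5 numbers parted by spaces: the opening, from -1 (shut) to 1 (fully open), then the shift along the tool's x, y, z in m, then the turn about the tool's z in rad. A call has 1 to 12 rows; each row is the pose to reach, as a shift and turn from the pose measured when the call began, along the tool's axes at that moment; what a row does not reach only later rows make up. A row lasts 1/12 s, in which the tool goes at most 41.7 mm and 7.16 degrees, less where a joint would pass 70% of its speed; a pose out of reach is approached as far as the arm can. A call with a gripper value outside its range is refused whole. The fingers move at their own pace and stop on an object; FORCE is the grip in N (left out, the last holds). Time passes only in rows, so rows that repeat a pose let the fingers close. It gives the time, the measured TCP pose, the force and the opening at its end, in the units of the state.
- arm.state(): the state, without advancing time (a new reading comes with each control period).
- arm.capture(name): name is "scene" or "top"; returns the picture (480x640x3 uint8, red, green, blue); there is no depth.
- arm.camera_info(name): a dict with "K" (3x3 intrinsics, pixels), "dist_coeffs" ([k1, k2, p1, p2, k3] as OpenCV has them; the pictures are not rectified), "R" (3x3) and "t" (3): a world point X has camera coordinates R X + t. Camera axes: x right, y down, z forward; pixel columns grow to the right and rows downward; lengths in m; the calibration is good to about 2 mm. A picture is of the moment at which its call begins. camera_info takes no time and is no camera call.
- arm.sign_off(): hands the job in, once; it reports no verdict.
The state is a dict: "time": time; "q": joint angles; "joint_velocities": joint speeds; "joint_torque": joint torques, N m; "tool_pos": TCP position; "eef_rot": TCP orientation; "wrist_force": force on the tool from outside, world axes, zero at the start; "ft_torque": the same for the moment, N m; "width": finger opening in m.
Only numpy, scipy, OpenCV 4.12 (cv2) and the standard library are available. Lean on these libraries where they do the work, as an engineer would, in place of code of your own. Each camera call takes 0.05 s, during which the arm holds its last target. There are 200 camera calls.

### The job

Mount the heavy axle-clamp base plate in its dock on the bench. Hold it tilted so that one short end goes in first, resting that bottom edge on the bench under the lip of the dock's rail, then pivot the other end gently down, without letting it drop, until the plate lies flat on the bench between the rail and the two stop studs, square to the rail and centred along it. Let go of it, and leave the bottle, the tin and the spanner where they are.

Things in the scene. Friction and masses are not known exactly. Their poses are not given: they have to be found in the camera images.
- plate: Loose cast-aluminium base plate, 170 long (its x axis) x 120 wide (y) x 12 mm thick, 0.7 to 0.9 kg, flat on the bench at the start. A square clamp block, 36 x 36 mm, 50 mm high, stands on the middle of its upper face (top 62 mm above the underside): grip it by either pair of faces. Origin: centre of the underside, z up. Mass centre on the block's axis. Either short end may go under the lip.
- end_a (a point): middle of the bottom edge of the plate's short end on its -x side, 85 mm from the plate's origin
- end_b (a point): middle of the bottom edge of the plate's other short end, on its +x side, 85 mm from the plate's origin
- dock: Dock fixed to the bench: a dark steel rail with a lip, opposite two stop studs. Origin on the bench (z = 0), mid-bay; y runs along the rail, x from rail to studs, away from the robot. Bay 184 mm long (x from -92 to +92) for the 170 mm plate; its sides are open, its floor is the bench; the 1 mm flat strips around it are no obstacle. The plate can neither be lowered in flat past the lip nor slid in flat past the studs.
- lip (a point): middle of the lower front edge of the rail's lip, at x = -66, z = 26 mm in the dock. The lip overhangs the bay from the rail's wall (inner face x = -92, outer face -106 mm) to this edge; underside 26 mm, top 32 mm above the bench. Rail and lip are 150 mm long along y
- studs (a point): point midway between the two studs, on the bench, at x = +100 mm in the dock. The studs are upright, 16 mm in diameter, 25 mm high, at y = +42 and -42 mm; their faces towards the bay are at x = +92 mm
- bidon: bystander: white drinking bottle with a red cap, 72 mm in diameter, about 190 mm tall, upright on the bench; origin at its foot's centre
- grease_tin: bystander: blue tin with a white label, 84 mm in diameter, 85 mm tall, upright on the bench; origin at its foot's centre
- spanner: bystander: steel spanner 170 mm long, lying flat on the bench beyond the work; origin under its middle
Mind the look-alikes: they are no part of the job. There is more than one size of the plate; the one meant has the size given above.

How it is judged:
On the way:
1. with the plate tilted, the bottom edge of one short end is down on the bench under the lip (angle between plate's own z axis and vertical above 0.1 rad and ((x of end_a in the frame of dock below -0.07 m and height (world z) of end_a below 0.005 m and y of end_a in the frame of dock between -0.03 and 0.03 m) or (x of end_b in the frame of dock below -0.07 m and height (world z) of end_b below 0.005 m and y of end_b in the frame of dock between -0.03 and 0.03 m))), for 0.1 s.
At the end, for the whole second after the job is handed in: The plate lies still and flat on the bench (within 0.03 rad, underside less than 3 mm up) in the bay between rail and studs: its centre within 10 mm of the bay's middle across and 18 mm along the rail, its length within 0.13 rad of square to the rail, released (angle between plate's own z axis and vertical below 0.03 rad and height (world z) of plate below 0.003 m and x of plate in the frame of dock between -0.01 and 0.01 m and y of plate in the frame of dock between -0.018 and 0.018 m and angle between the x axis of plate and the x axis of dock, either way round below 0.13 rad and linear speed of plate below 0.01 m/s and angular speed of plate below 0.05 rad/s and contact force between plate and the fingers below 0.05 N); the robot touches nothing.
It fails at once if the plate is dropped or swung: it turns faster than 2.5 rad/s (angular speed of plate above 2.5 rad/s).
It fails at once if a bystander is displaced by more than 40 mm (distance of any of bidon, grease_tin, spanner from where it was at the start of the episode above 0.04 m).
It fails at once if the bottle or the tin is tipped (angle between any of bidon, grease_tin's own z axis and vertical above 0.5 rad).
It also fails if it takes over 50 s, if anything falls off the work surface, if the arm or the gripper's body presses on something with over 40 N, if the wrist force passes 120 N, or if a joint passes its speed limit or range.

## Working session

There is one attempt and no reset: what is moved stays moved. The work goes in short steps, Python scripts to look and compute and a shell command to move; the robot and the scene stay as the last step left them, time stands still between calls to the robot, and variables do not carry over. Pictures are saved under pics/ and viewed, about 8 in all and at most 12, crops included, and the job is handed in when it is done.

```bash
ls; mkdir -p pics
python3 - <<'E'
from station import arm
import cv2
for n in("scene","top"):
    i=arm.camera_info(n);print(n,i)
    cv2.imwrite(f"pics/{n}0.png",arm.capture(n)[:,:,::-1])
print(arm.state())
E
```

```text
pics
scene {'K': array([[511.47168194,   0.        , 322.27018118],
       [  0.        , 511.47168194, 234.58078078],
       [  0.        ,   0.        ,   1.        ]]), 'dist_coeffs': array([-0.06383278,  0.        ,  0.        ,  0.        ,  0.        ]), 'R': array([[-0.83964781,  0.54275989,  0.02008124],
       [ 0.3234661 ,  0.5294179 , -0.78427442],
       [-0.43630407, -0.6520187 , -0.62008901]]), 't': array([ 0.45075835, -0.15216281,  1.63460865])}
top {'K': array([[532.46359131,   0.        , 326.11067904],
       [  0.        , 532.46359131, 244.45063687],
       [  0.        ,   0.        ,   1.        ]]), 'dist_coeffs': array([-0.11562322,  0.        ,  0.        ,  0.        ,  0.        ]), 'R': array([[-0.02727996, -0.99960103,  0.00732036],
       [-0.98600438,  0.02570256, -0.16472627],
       [ 0.16447239, -0.01171163, -0.98631216]]), 't': array([0.01953556, 0.56126054, 1.12671053])}
{'time': 0.1, 'q': array([ 1.17197056,  0.39913392,  0.0449942 ,  1.53774971, -0.0187006 ,
        1.20693576, -0.05069719]), 'joint_velocities': array([-0.00073786, -0.00192588, -0.00022008, -0.00399479,  0.00037822,
        0.00055331, -0.00053405]), 'joint_torque': array([ 3.92621485e-03, -4.76257682e+01,  1.37049191e+00, -2.54946738e+01,
        1.20430198e-02,  5.05374672e-03,  1.05068662e-05]), 'tool_pos': array([ 0.19185644, -0.62043309,  0.23035815]), 'eef_rot': array([-3.10457436e+00, -4.69177625e-01,  5.90603021e-04]), 'wrist_force': array([0.52587691, 0.6796437 , 0.15906996]), 'ft_torque': array([-0.00107841,  0.02174179, -0.01325779]), 'width': 0.0854939392046216}
```

View pics/scene0.png

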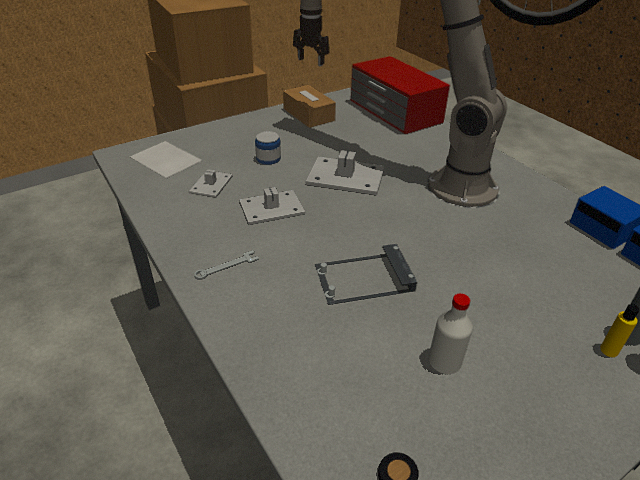

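View pics/top0.png

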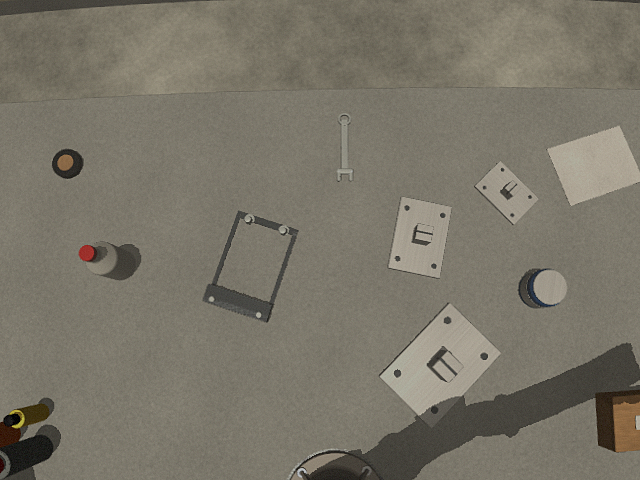

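The top view shows three plates: the large one at (440,365), the middle one at (420,237) and the small one at (507,192). The dock is at (250,265), with its studs at (249,219) and (283,230) and its rail at (237,303). I'll measure the plates and enlarge the picture.

```bash
cat > h.py <<'E'
import numpy as np, cv2
from station import arm
def w(uv,z,n="top"):
    i=arm.camera_info(n);R,t=i["R"],i["t"]
    u=cv2.undistortPoints(np.array(uv,float).reshape(-1,1,2),i["K"],i["dist_coeffs"]).reshape(-1,2)
    d=np.c_[u,np.ones(len(u))]@R; c=-R.T@t
    return c+d*((z-c[2])/d[:,2])[:,None]
def px(X,n="top"):
    i=arm.camera_info(n)
    return cv2.projectPoints(np.array(X,float).reshape(-1,1,3),cv2.Rodrigues(i["R"])[0],i["t"],i["K"],i["dist_coeffs"])[0].reshape(-1,2)
E
python3 - <<'E'
from h import *
for c in([[403,197],[451,207],[440,278],[389,268]],[[449,303],[500,352],[432,427],[379,376]],[[500,162],[538,198],[513,224],[474,186]]):
    p=w(c,.012);print(np.linalg.norm(np.roll(p,-1,0)-p,axis=1).round(3),p.mean(0).round(3))
im=cv2.imread("pics/top0.png")
a=cv2.resize(im[185:290,375:465],None,fx=4.4,fy=4.4,interpolation=2)
b=cv2.resize(im[200:330,195:305],None,fx=3.6,fy=3.6,interpolation=2)
h=max(a.shape[0],b.shape[0]);o=np.zeros((h,800,3),np.uint8);o[:a.shape[0],:a.shape[1]]=a;o[:b.shape[0],400:400+b.shape[1]]=b
print(a.shape,b.shape);cv2.imwrite("pics/crop1.png",o)
E
```

```text
[0.114 0.168 0.118 0.169] [ 0.579 -0.213  0.012]
[0.158 0.225 0.161 0.226] [ 0.292 -0.242  0.012]
[0.123 0.091 0.126 0.089] [ 0.68  -0.422  0.012]
(462, 396, 3) (468, 396, 3)
```

View pics/crop1.png

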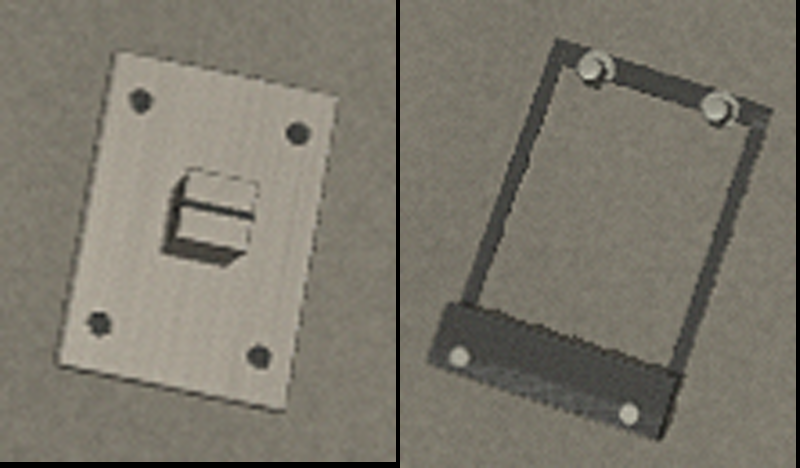

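The plate meant is the middle one, at about (420,237). It measures roughly 169 x 116 mm; the others are 225 x 160 and 124 x 90. In the crop its corners are at (117,52), (337,98), (285,411) and (60,365). The dock's stud tops are at (592,70) and (716,110), and the lip's front top edge runs from (447,302) to (683,375).

Run:
```python
from h import *
P=w(np.array([[117,52],[337,98],[285,411],[60,365]])/4.4+[375,185],.012)
c=P.mean(0);d=(P[0]+P[1]-P[2]-P[3]);yp=np.arctan2(d[1],d[0]);e=P[0]+P[3]-P[1]-P[2]
print("plate",c,yp,np.arctan2(e[1],e[0])-np.pi/2)
f=lambda a:(np.array(a)-[400,0])/3.6+[195,200]
L=w(f([[447,302],[683,375]]),.032);S=w(f([[592,70],[716,110]]),.025)
print("lip",L,np.linalg.norm(L[0]-L[1]),"studs",S,np.linalg.norm(S[0]-S[1]))
for q in(L,S): v=q[0]-q[1];print(np.arctan2(v[1],v[0])-np.pi/2)
x=S.mean(0)-L.mean(0);a=np.arctan2(x[1],x[0]);print(a,np.linalg.norm(x[:2]))
u=np.array([np.cos(a),np.sin(a)]);print("dock",L.mean(0)[:2]+.066*u,S.mean(0)[:2]-.1*u)
R=cv2.Rodrigues(arm.state()["eef_rot"])[0];print(R.round(3))
```

```text
plate [ 0.57853791 -0.21213255  0.012     ] -0.2272053330558652 -0.23211770449075142
lip [[0.48231356 0.26809466 0.032     ]
 [0.43422309 0.12315014 0.032     ]] 0.15271413780531368 studs [[0.62717533 0.17890217 0.025     ]
 [0.59945827 0.10110293 0.025     ]] 0.08258908318321556
-0.3203567451753999
-0.34224413379351093
-0.3444269176052745 0.16472278812356791
dock [0.52039209 0.17333702] [0.51918989 0.17376828]
[[ 0.955  0.295 -0.001]
 [ 0.296 -0.955  0.002]
 [-0.    -0.002 -1.   ]]
```

```bash
python3 -m inch '1 .02 -.011 0 .05; 1 .055 -.031 0 .12; 1 .09 -.051 0 .2; 1 .125 -.07 0 .28; 1 .16 -.09 0 .36; 1 .195 -.11 0 .44; 1 .23 -.13 0 .528; 1 .265 -.149 0 .528; 1 .3 -.169 0 .528; 1 .335 -.189 0 .528; 1 .37 -.208 0 .528; 1 .4 -.225 0 .528' 20
python3 - <<'E'
from h import *
s=arm.state();R=cv2.Rodrigues(s["eef_rot"])[0]
print(s["q"].round(3),np.arctan2(R[1,0],R[0,0]),R[:,2].round(3))
print(R.T@(np.array([.5785,-.2121,.13])-s["tool_pos"]))
E
```

```text
time: 1.1
tool_pos: [0.5091, -0.2845, 0.2304]
eef_rot: [-3.119, 0.354, 0.001]
wrist_force: [0.7, -1.0, 0.7]
width: 0.0856
[ 0.515  0.282 -0.096  1.699  0.027  1.164 -1.384] -0.22615922940829936 [-0.001  0.003 -1.   ]
[ 0.05153783 -0.08586155  0.10054904]
```

```bash
python3 -m inch '1 .02 -.033 0 0; 1 .04 -.066 0 0; 1 .0515 -.086 .02 0; 1 .0515 -.086 .05 0; 1 .0515 -.086 .085 0; 1 .0515 -.086 .12 0; 1 .0515 -.086 .15 0; 1 .0515 -.086 .175 0; 1 .0515 -.086 .195 0; 1 .0515 -.086 .206 0;1 .0515 -.086 .206 0'
python3 - <<'E'
from h import *
cv2.imwrite("pics/a1.png",cv2.resize(arm.capture("scene")[100:250,200:400],None,fx=4,fy=4)[:,:,::-1])
E
```

```text
time: 2.02
tool_pos: [0.5761, -0.2109, 0.0216]
eef_rot: [-3.118, 0.354, 0.011]
wrist_force: [-0.5, -0.5, -0.0]
width: 0.0855
```

View pics/a1.png

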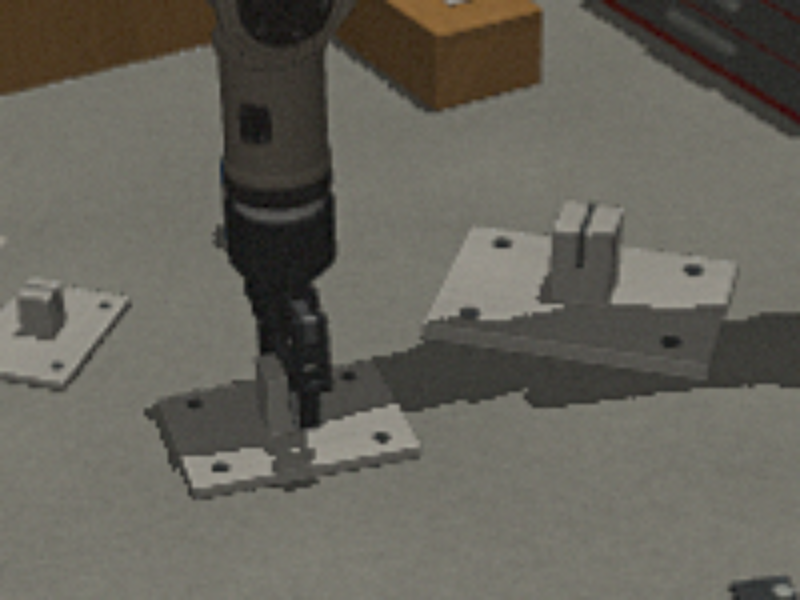

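The fingers at (290,370) straddle the block. Next I close on it and lift.

```bash
python3 -m inch '-1 0 0 0 0;-1 0 0 0 0;-1 0 0 0 0;-1 0 0 0 0;-1 0 0 0 0;-1 0 0 0 0;-1 0 0 0 0;-1 0 0 0 0' 60;  python3 -m inch '-1 0 0 -.005 0;-1 0 0 -.015 0;-1 0 0 -.03 0;-1 0 0 -.05 0;-1 0 0 -.07 0;-1 0 0 -.085 0;-1 0 0 -.09 0;-1 0 0 -.09 0'
python3 - <<'E'
from h import *
s=arm.state();R=cv2.Rodrigues(s["eef_rot"])[0];print(R.round(3),np.arctan2(R[1,0],R[0,0]))
u=np.array([np.cos(-.338),np.sin(-.338)])
T=np.r_[np.array([.5198,.1735])+.03*u,s["tool_pos"][2]]
print(R.T@(T-s["tool_pos"]),R.T@[u[0],u[1],0])
E
```

```text
time: 2.73
tool_pos: [0.5786, -0.2113, 0.0248]
eef_rot: [-3.119, 0.354, 0.002]
wrist_force: [-1.1, 1.6, 6.0]
width: 0.0357
time: 3.4
tool_pos: [0.5789, -0.2119, 0.1159]
eef_rot: [-3.119, 0.354, -0.0]
wrist_force: [0.4, 0.2, -7.8]
width: 0.0349
[[ 0.975 -0.224  0.001]
 [-0.224 -0.975  0.002]
 [ 0.    -0.002 -1.   ]] -0.22627994917290295
[-0.11428487 -0.35894176  0.00087944] [ 9.93765803e-01  1.11487464e-01 -2.70572132e-04]
```

```bash
python3 -m inch '-1 -.005 -.015 0 .01;-1 -.014 -.045 0 .02;-1 -.026 -.08 0 .03;-1 -.038 -.12 0 .04;-1 -.05 -.16 0 .05;-1 -.063 -.2 0 .06;-1 -.076 -.24 0 .07;-1 -.089 -.28 0 .09;-1 -.1 -.315 0 .1;-1 -.109 -.342 0 .112;-1 -.114 -.357 0 .112;-1 -.1143 -.359 0 .112';python3 -m inch '-1 0 0 0 0;-1 0 0 0 0'
python3 - <<'E'
from h import *
a=arm.capture("top")[190:350,180:320];b=arm.capture("scene")[200:320,280:450]
a=cv2.resize(a,None,fx=2.5,fy=2.5,interpolation=2);b=cv2.resize(b,None,fx=2.6,fy=2.6,interpolation=2)
o=np.zeros((400,800,3),np.uint8);o[:,:350]=a;o[:312,350:792]=b;cv2.imwrite("pics/b1.png",o[:,:,::-1])
s=arm.state();R=cv2.Rodrigues(s["eef_rot"])[0];print(np.arctan2(R[1,0],R[0,0]))
u=np.array([np.cos(-.338),np.sin(-.338)]);v=np.array([-u[1],u[0]])
e=s["tool_pos"][:2]-[.5198,.1735];print(e@u,e@v,s["tool_pos"][2])
E
```

```text
time: 4.4
tool_pos: [0.5453, 0.1697, 0.1152]
eef_rot: [-3.094, 0.516, 0.006]
wrist_force: [0.7, 0.8, -7.0]
width: 0.0352
time: 4.57
tool_pos: [0.5435, 0.1697, 0.1134]
eef_rot: [-3.096, 0.514, 0.012]
wrist_force: [0.1, -1.2, -8.0]
width: 0.0353
-0.33188983959785434
0.025342294013243016 0.003049732089323131 0.11411869731621592
```

View pics/b1.png

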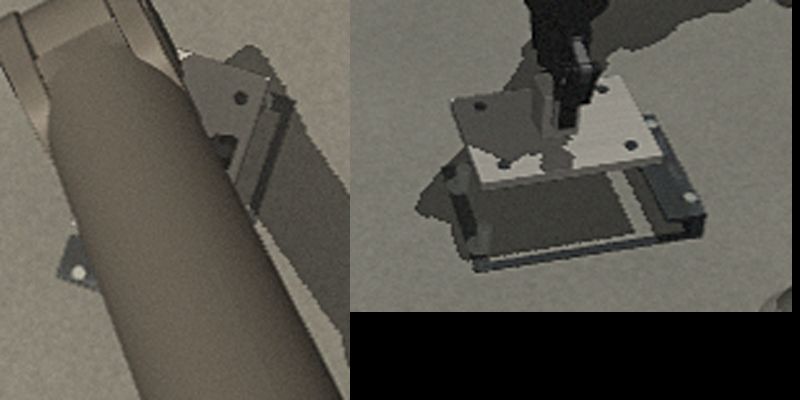

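The plate hangs level above the bay and is roughly square to it. I'll tilt it by lowering its far end onto the studs, so that it pivots in a light grip.

```bash
python3 -m inch '-1 .003 .001 .01 0;-1 .007 .003 .025 0.006;-1 .007 .003 .04 0.006;-1 .007 .003 .052 0.006;-1 .007 .003 .058 0.006;-1 .007 .003 .058 0.006' 60; python3 -m inch '-1 0 0 0 0;-1 0 0 .002 0;-1 0 0 .004 0;-1 0 0 .006 0;-1 0 0 .008 0;-1 0 0 .010 0; -1 0 0 .010 0' 20
cat >> h.py <<'E'
def st():
    s=arm.state();R=cv2.Rodrigues(s["eef_rot"])[0]
    u=np.array([np.cos(-.338),np.sin(-.338)]);v=np.array([-u[1],u[0]])
    e=s["tool_pos"][:2]-[.5198,.1735]
    print("dock x,y,z",(e@u).round(4),(e@v).round(4),s["tool_pos"][2].round(4),"dyaw",(np.arctan2(R[1,0],R[0,0])+.338).round(3),"tooldir",R[:,2].round(3),"F",s["wrist_force"].round(1),"M",s["ft_torque"].round(2))
E
python3 -c "
from h import *
st()"
```

```text
time: 5.17
tool_pos: [0.5486, 0.1619, 0.0539]
eef_rot: [-3.096, 0.529, 0.015]
wrist_force: [-1.2, -0.2, -8.0]
width: 0.0352
time: 5.75
tool_pos: [0.5475, 0.163, 0.0459]
eef_rot: [-3.096, 0.529, 0.017]
wrist_force: [-7.9, 0.2, 5.8]
width: 0.0355
dock x,y,z 0.0297 -0.0007 0.0459 dyaw -0.0 tooldir [-0.01   0.003 -1.   ] F [-7.9  0.2  5.8] M [-0.24  1.08 -0.2 ]
```

```bash
python3 -m inch '-1 0 0 .002 0;-1 0 0 .004 0;-1 0 0 .005 0;-1 0 0 .006 0; -1 0 0 .006 0' 20
python3 - <<'E'
from h import *
st();b=arm.capture("scene")[220:310,300:430]
cv2.imwrite("pics/b2.png",cv2.resize(b,None,fx=6,fy=6,interpolation=2)[:,:,::-1]);st()
E
```

```text
time: 6.17
tool_pos: [0.5462, 0.1638, 0.042]
eef_rot: [-3.096, 0.528, 0.02]
wrist_force: [-8.9, -1.4, 8.9]
width: 0.0351
dock x,y,z 0.0281 -0.0004 0.042 dyaw -0.0 tooldir [-0.012  0.002 -1.   ] F [-8.9 -1.4  8.9] M [-0.4   1.3  -0.19]
dock x,y,z 0.0281 -0.0005 0.0421 dyaw -0.0 tooldir [-0.012  0.002 -1.   ] F [-10.1   0.2   8.7] M [-0.35  1.3  -0.2 ]
```

View pics/b2.png

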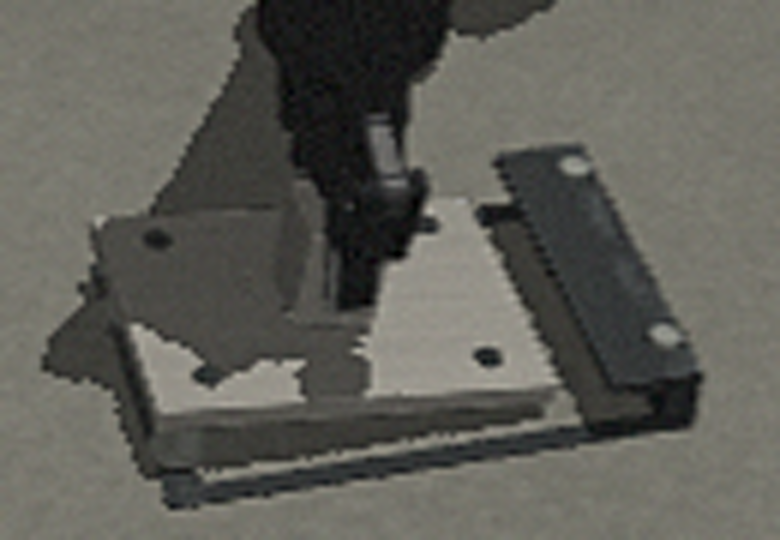

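```bash
python3 -m inch '-1 0 0 .002 0;-1 0 0 .003 0;-1 0 0 .004 0; -1 0 0 .005 0;-1 0 0 .005 0' 20; python3 -c "
from h import *
st()"; python3 -m inch '-1 0 0 .001 0;-1 0 0 .002 0;-1 0 0 .003 0; -1 0 0 .003 0' 20; python3 -c "
from h import *
st()"
```

```text
time: 6.63
tool_pos: [0.5448, 0.1643, 0.0391]
eef_rot: [3.096, -0.528, -0.023]
wrist_force: [-10.3, -1.4, 8.3]
width: 0.0356
dock x,y,z 0.0267 -0.0004 0.0391 dyaw -0.0 tooldir [-0.014  0.002 -1.   ] F [-10.3  -1.4   8.3] M [-0.41  1.15 -0.23]
time: 6.97
tool_pos: [0.5445, 0.1647, 0.038]
eef_rot: [3.096, -0.528, -0.023]
wrist_force: [-7.8, -1.4, 9.2]
width: 0.0353
dock x,y,z 0.0262 -0.0001 0.038 dyaw -0.0 tooldir [-0.015  0.002 -1.   ] F [-7.8 -1.4  9.2] M [-0.37  1.04 -0.04]
```

```bash
python3 -m inch '-1 -.002 0 0 0;-1 -.005 0 -.0005 0;-1 -.008 0 -.0005 0; -1 -.011 0 -.0005 0;-1 -.014 0 -.0005 0;-1 -.017 0 -.0005 0;-1 -.02 0 -.0005 0;-1 -.02 0 -.0005 0' 20
python3 - <<'E'
from h import *
st();b=arm.capture("scene")[220:310,300:430]
cv2.imwrite("pics/b3.png",cv2.resize(b,None,fx=6,fy=6,interpolation=2)[:,:,::-1])
E
```

```text
time: 7.63
tool_pos: [0.5246, 0.1717, 0.0386]
eef_rot: [3.096, -0.527, -0.025]
wrist_force: [1.5, -0.1, -7.3]
width: 0.0353
dock x,y,z 0.0051 -0.0001 0.0386 dyaw 0.001 tooldir [-0.016  0.002 -1.   ] F [ 1.5 -0.1 -7.3] M [-0.02  0.06  0.  ]
```

View pics/b3.png

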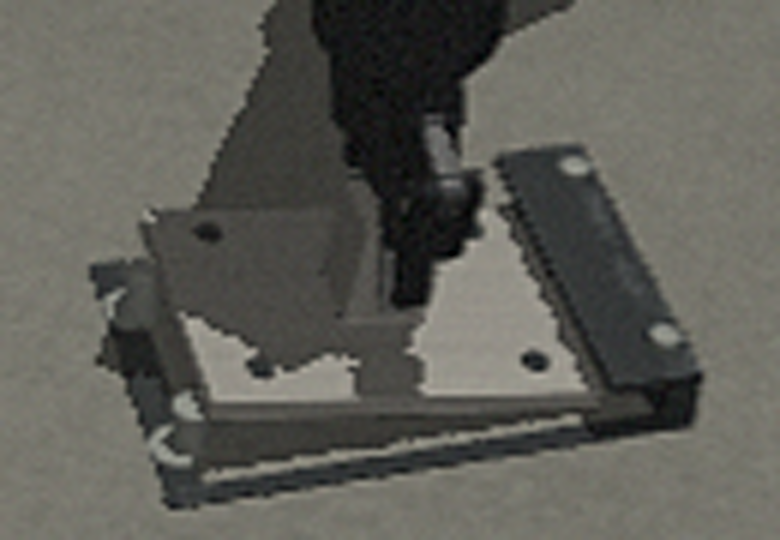

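The plate keeps its tilt in the grip. Its near end is entering under the lip at about (600,400), and the far end is clear above the studs. I'll go 12 mm further in and set that edge down.

```bash
python3 -m inch '-1 -.003 0 0 0;-1 -.006 0 0 0;-1 -.009 0 0 0;-1 -.012 0 0 0;-1 -.012 0 .001 0;-1 -.012 0 .002 0;-1 -.012 0 .003 0;-1 -.012 0 .003 0;-1 -.012 0 .003 0' 20
python3 - <<'E'
from h import *
st();a=arm.capture("scene")
b=a[220:310,300:430]
cv2.imwrite("pics/b4.png",cv2.resize(b,None,fx=6,fy=6,interpolation=2)[:,:,::-1])
E
```

```text
time: 8.43
tool_pos: [0.514, 0.1757, 0.0364]
eef_rot: [3.096, -0.528, -0.024]
wrist_force: [-1.1, -0.4, 0.3]
width: 0.0348
dock x,y,z -0.0062 0.0001 0.0364 dyaw 0.0 tooldir [-0.015  0.002 -1.   ] F [-1.1 -0.4  0.3] M [0.29 0.94 0.06]
```

View pics/b4.png

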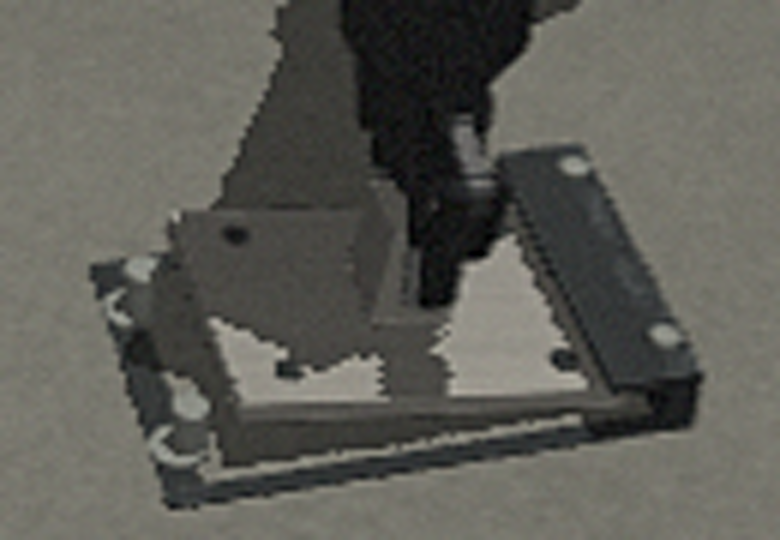

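The end is under the lip, with the hole at (565,360) right at the lip's edge, and the bench carries it (the wrist's weight reading fell from -7 to 0 N). The far end is just inside the studs. Now I pivot it down slowly.

```bash
python3 -m inch '-1 .0005 0 .001 0;-1 .001 0 .002 0;-1 .0015 0 .003 0;-1 .002 0 .004 0;-1 .0025 0 .005 0;-1 .003 0 .006 0;-1 .0035 0 .007 0;-1 .004 0 .008 0;-1 .004 0 .008 0' 20; python3 -c "
from h import *
st()"; python3 -m inch '-1 .0005 0 .001 0;-1 .001 0 .002 0;-1 .0015 0 .003 0;-1 .002 0 .004 0;-1 .0025 0 .005 0;-1 .003 0 .006 0;-1 .0033 0 .007 0;-1 .0033 0 .007 0' 20
python3 - <<'E'
from h import *
st();a=arm.capture("scene")
b=a[220:310,300:430]
cv2.imwrite("pics/b5.png",cv2.resize(b,None,fx=6,fy=6,interpolation=2)[:,:,::-1])
E
```

```text
time: 9.23
tool_pos: [0.5192, 0.1738, 0.0287]
eef_rot: [3.096, -0.529, -0.02]
wrist_force: [2.8, -3.5, 2.1]
width: 0.0354
dock x,y,z -0.0007 0.0001 0.0287 dyaw -0.0 tooldir [-0.012  0.002 -1.   ] F [ 2.8 -3.5  2.1] M [-0.37 -0.13  0.05]
time: 9.9
tool_pos: [0.5217, 0.1729, 0.0241]
eef_rot: [3.095, -0.529, -0.022]
wrist_force: [-7.0, -5.8, 23.8]
width: 0.0356
dock x,y,z 0.0019 0.0001 0.0241 dyaw -0.0 tooldir [-0.014  0.001 -1.   ] F [-7.  -5.8 23.8] M [-0.38  1.6   0.14]
```

View pics/b5.png

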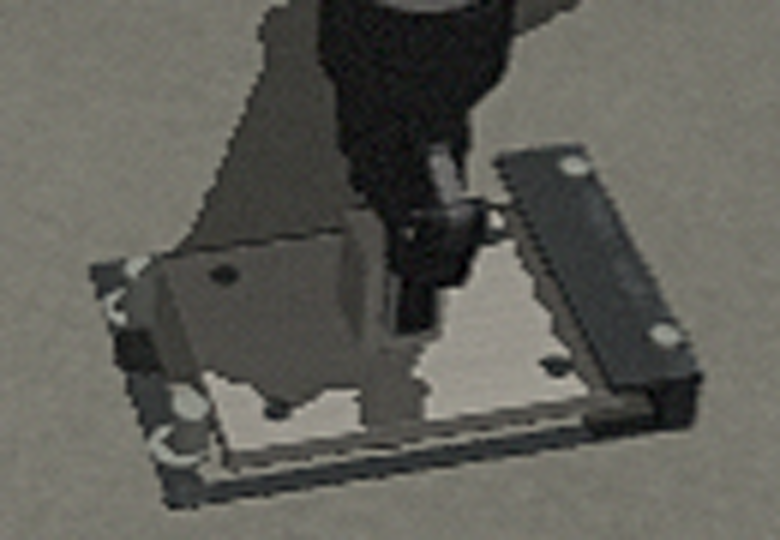

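The plate now lies flat between rail and studs, with its far edge at about (190,380) inside the studs. The wrist reads 24 N of downward press. I'll ease that off, open, and retreat upward.

```bash
python3 -m inch '-1 0 0 0 0;-1 0 0 0 0' 20; python3 -m inch '-.5 0 0 0 0;0 0 0 0 0;0.5 0 0 0 0;1 0 0 0 0;1 0 0 0 0;1 0 0 0 0;1 0 0 0 0;1 0 0 0 0' 20;python3 -m inch '1 0 0 -.01 0;1 0 0 -.03 0;1 0 0 -.06 0;1 0 0 -.09 0;1 0 0 -.12 0;1 0 0 -.15 0;1 0 0 -.18 0;1 0 0 -.2 0;1 0 0 -.2 0';python3 -m inch '1 0 .02 0 0;1 0 .05 0 0;1 0 .09 0 0;1 0 .13 0 0;1 0 .17 0 0;1 0 .2 0 0;1 0 .23 0 0;1 0 .25 0 0;1 0 .25 0 0;1 0 .25 0 0'
python3 - <<'E'
from h import *
a=arm.capture("scene");b=arm.capture("top")
np.save("t.npy",b)
o=np.zeros((520,800,3),np.uint8)
o[:468,:396]=cv2.resize(b[200:330,195:305],None,fx=3.6,fy=3.6,interpolation=2)
x=cv2.resize(a[220:310,300:430],None,fx=3.07,fy=3.07,interpolation=2);o[:x.shape[0],400:400+x.shape[1]]=x
cv2.imwrite("pics/c1.png",o[:,:,::-1])
E
```

```text
time: 10.12
tool_pos: [0.5208, 0.1735, 0.0242]
eef_rot: [3.096, -0.528, -0.023]
wrist_force: [-1.8, -2.5, 6.6]
width: 0.0351
time: 10.78
tool_pos: [0.5207, 0.1736, 0.024]
eef_rot: [3.096, -0.528, -0.023]
wrist_force: [0.3, 0.9, 0.4]
width: 0.0854
time: 11.53
tool_pos: [0.5266, 0.1745, 0.2302]
eef_rot: [-3.092, 0.528, 0.008]
wrist_force: [0.8, -0.1, 0.1]
width: 0.0853
time: 12.37
tool_pos: [0.443, -0.0621, 0.2293]
eef_rot: [-3.091, 0.532, 0.009]
wrist_force: [0.1, 1.0, -0.2]
width: 0.0852
```

View pics/c1.png

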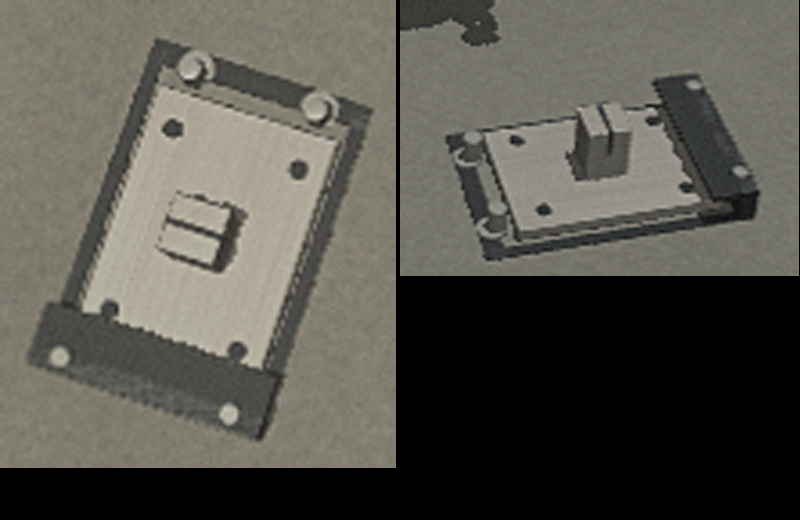

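The plate is flat in the bay, its far corners at (160,86) and (345,140). I'll check its position in numbers before handing in.

Run:
```python
from h import *
f=lambda a:np.array(a)/3.6+[195,200]
u=np.array([np.cos(-.338),np.sin(-.338)]);v=np.array([-u[1],u[0]])
D=np.array([.5198,.1735])
for n,q,z in(("far corners",[[160,86],[345,140]],.012),("holes",[[173,128],[299,170],[237,350],[110,309]],.012),("blocktop",[[175,192],[235,207],[217,270],[157,250]],.062)):
    e=w(f(q),z)[:,:2]-D; print(n,np.c_[e@u,e@v].round(4).tolist(),"mean",(e@u).mean().round(4),(e@v).mean().round(4))
```

```text
far corners [[0.0856, 0.0593], [0.0886, -0.0638]] mean 0.0871 -0.0022
holes [[0.0625, 0.0424], [0.0615, -0.0422], [-0.0577, -0.0416], [-0.0581, 0.0423]] mean 0.002 0.0002
blocktop [[0.0193, 0.0183], [0.0219, -0.0192], [-0.0175, -0.0213], [-0.0173, 0.017]] mean 0.0016 -0.0013
```

The plate's centre is about 2 mm off across the bay and under 2 mm along the rail, and it is square within about 0.02 rad. All of that is within tolerance.

```bash
python3 -m inch '1 0 0 0 0;1 0 0 0 0;1 0 0 0 0'; python3 -c "
from station import arm
print(arm.sign_off())"
```

```text
time: 12.72
tool_pos: [0.4441, -0.0592, 0.2293]
eef_rot: [-3.093, 0.522, 0.009]
wrist_force: [-0.4, 0.0, 0.6]
width: 0.0851
the job is handed in; nothing more can be done
None
```

The base plate is mounted in the dock, released, and handed in after about 12.7 s of robot time; no verdict was reported.

- **Picking the plate:** I took the middle-sized of the three plates, which measured about 169 x 116 mm, and gripped its block.
- **Tilting:** The moves cannot tilt the tool. I lowered the plate's far end onto the studs so that it pivoted in a light 20 N grip.
- **Docking:** I slid the low end under the lip and rested it on the bench. The wrist's weight reading fell from about -7 N to 0 N as it touched. I then pivoted the far end down slowly and let go.

**Last checks:**
- **Position:** The last pictures show the plate flat between rail and studs. Its centre is about 2 mm off the bay's middle across and under 2 mm along the rail.
- **Squareness:** It is square to the rail within about 0.02 rad.
- **Gripper:** It was open and well clear, at 0.23 m height, with no wrist force beyond sensor noise.

**Not measured:**
- The tilt and the tucked edge's position under the lip were judged from the arm's pose, the forces and the pictures. I estimated the tilt at 0.15 to 0.18 rad.
- I did not re-measure the bottle, tin and spanner. The arm's path kept clear of them, and I saw no unexpected contact force.

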